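# Tip the glue stick down and shut the drawer

## Task

A glue stick stands on its end in the open top drawer of the small drawer unit, too tall for the drawer to close. With a fingertip, push it over near its top, toward the middle of the drawer, so that it comes to lie flat on the drawer's floor beside the eraser and not on it; then push the drawer fully shut. Do not pick up anything, and leave the eraser flat in the drawer and the things on the desk where they are.

Things in the scene. Friction and masses are not known exactly. Their poses are not given: they have to be found in the camera images.
- mini_drawers: White desktop drawer unit, 178 deep x 190 wide x 150 mm high, three drawers one above the other; it cannot move. Origin: centre of its underside. x points from its front to its back, z up; the drawers pull out along its -x. Front face 81 mm in front of the origin (x = -81). Only the top drawer slides; the two below are shut and fixed.
- mini_drawers_drawer_2 (a joint): Slide of the top drawer: 0 m shut, 0.068 m fully out (along the unit's -x). It starts 60 to 68 mm out, slides with about half a newton and stays where it is left.
- drawer_floor (a point): A point on the top drawer's inner floor that moves with the drawer, axes as the unit's; with the drawer shut it is 101 mm above the unit's origin. Inside, the drawer runs from x = -77 to +73 mm and y = -87 to +87 mm about this point; its side and back walls are 35 mm high and its front 43 mm above the floor. The clear height inside the unit is 45 mm, and the unit's top panel is 49 mm above this floor. With the drawer out, only its front 60 to 68 mm are open to above.
- drawer_front (a point): Middle of the top edge of the top drawer's flat front panel, on its outer face, 144 mm above the desk; moves with the drawer. The panel is 180 mm wide and 44 mm high (down from this point). A round knob, 11 mm across, sticks out 9 mm from it, 30 mm toward -y of the middle and 22 mm below this point. Shut, the panel is flush (1 mm back) with the unit's front.
- glue_stick: Glue stick with cap, a round stick 26 mm across and 88 mm long, 25 to 50 g, red ends and white wrapper. Origin: centre of its foot; z runs along it to the cap. It starts standing on the drawer's floor near one side wall of the drawer (left or right), its axis 61 to 68 mm from the drawer's middle. Pushed near the cap it passes its balance once the cap has moved about 25 mm, and then falls by itself.
- glue_stick_middle (a point): Middle of the glue stick, on its axis 44 mm from the foot.
- eraser: Eraser in a card sleeve, 23 x 52 x 12 mm, lying on the drawer's floor near the side wall opposite the glue stick, its length roughly from front to back of the drawer. Origin: centre of its underside; length along y.
- ink_bottle: Dropper bottle, 34 mm across, 102 mm high, standing on the desk beside the drawer unit; leave it. Origin: centre of its foot.
- binder_clip: Black binder clip, 32 x 26 x 44 mm, standing on the desk beside the drawer unit on the other side from the bottle; leave it. Origin: centre of its foot.
- stapler: Stapler, 30 x 125 x 38 mm, on the desk; leave it.
- watercolour_tin: Flat black paint tin, 71 x 127 x 21 mm, on the desk; leave it.
- paint_tube_a: Paint tube, 33 x 126 x 22 mm, lying on the desk; leave it.
- sticky_notes: Yellow pad of notes, 76 x 77 x 13 mm, on the desk; leave it.
- pen_click: Black pen, 12 x 145 x 9 mm, lying on the desk; leave it.

How it is judged (in metres and radians):
On the way:
1. the glue stick lies flat on the floor of the drawer while the drawer is still open (angle between glue_stick's own z axis and vertical between 1.49 and 1.65 rad and x of glue_stick_middle in the frame of drawer_floor between -0.068 and 0.066 m and y of glue_stick_middle in the frame of drawer_floor between -0.06 and 0.06 m and z of glue_stick_middle in the frame of drawer_floor between 0.008 and 0.018 m and linear speed of glue_stick below 0.03 m/s and value of joint mini_drawers_drawer_2 above 0.04 m), for 0.3 s.
At the end, for the whole second after the job is handed in: The top drawer is shut to within 5 mm; inside it the glue stick lies level (within about 4.5 degrees) on the drawer's floor, at rest, not propped on the eraser or a wall, and the eraser lies flat on the floor too (value of joint mini_drawers_drawer_2 below 0.005 m and angle between glue_stick's own z axis and vertical between 1.49 and 1.65 rad and x of glue_stick_middle in the frame of drawer_floor between -0.068 and 0.066 m and y of glue_stick_middle in the frame of drawer_floor between -0.06 and 0.06 m and z of glue_stick_middle in the frame of drawer_floor between 0.008 and 0.018 m and linear speed of glue_stick below 0.03 m/s and x of eraser in the frame of drawer_floor between -0.08 and 0.08 m and y of eraser in the frame of drawer_floor between -0.09 and 0.09 m and z of eraser in the frame of drawer_floor below 0.006 m and angle between eraser's own z axis and vertical below 0.1 rad); the robot touches nothing.
It fails at once if the glue stick is lifted (its foot more than 28 mm above the drawer's floor) (z of glue_stick in the frame of drawer_floor above 0.028 m).
It fails at once if the glue stick leaves the drawer (z of glue_stick_middle in the frame of drawer_floor below -0.02 m).
It fails at once if the eraser is lifted more than 20 mm (z of eraser in the frame of drawer_floor above 0.02 m).
It fails at once if a thing on the desk (ink bottle, binder clip, stapler, paint tin, paint tube, notes, pen) is moved by more than 20 mm or knocked over (distance of any of ink_bottle, binder_clip, stapler, watercolour_tin, paint_tube_a, sticky_notes, pen_click from where it was at the start of the episode above 0.02 m or angle between any of ink_bottle, binder_clip's own z axis and vertical above 0.4 rad).
It also fails if it takes over 40 s, if anything falls off the work surface, if the arm or the gripper's body presses on something with over 40 N, if the wrist force passes 120 N, or if a joint passes its speed limit or range.

## Robot

A 7-joint arm with a two-finger parallel gripper is mounted at the origin on a cart in front of the work surface, level with it; the furniture and walls round the work are solid. World frame = base frame: x ahead of the robot, y to its left, z up, the work surface at z = 0. Lengths are in mm, angles in rad, forces in N, time in s.
With the tool pointing down it reaches from about 400 to 850 mm from the base axis. Payload 4.5 kg.
Tool frame: the origin (TCP) lies midway between the tips of the shut fingers; the grasp point (between the pads) lies 19 mm behind it; z points along the fingers, y is the line along which they close (so a half turn about z gives the same grasp; the last joint's range is limited). The gripper opens to 85 mm and grips with 20 to 120 N. Pads are 22 mm wide; open, the fingers measure 114 mm over their backs; the gripper's body (76 mm by 85 mm) begins 54 mm behind the grasp point. The pads swing forward as they close: fully open they stand 13 mm farther back than shut.
Start: joints at [-1.226, 0.689, -0.195, 1.565, 0.157, 0.902, -0.215], TCP at [191.118, 595.087, 231.317] pointing down, gripper open.
Joint ranges: [-3.01, 3.01], [-0.46, 2.08], [-1.47, 1.51], [0.13, 2.56], [-1, 4.14], [0.04, 2.09], [-2.66, 2.66]. Speed limits (rad/s): [2.57, 2.57, 3.14, 3.14, 3.14, 3.14, 3.14].

## Interface

Orientations are given as a rotation vector (axis times angle).
In Python, from cell import telemetry, vision, workorder, finder gives the robot as it stands.
- The arm moves only by the tool drive_tool, never from a script. Its argument "plan" is a list of rows, each a list of 5 numbers: the closure, from -1 (fully open) to 1 (shut), then the shift along the world's x, y, z in mm, then the turn about the world's z in rad. A call has 1 to 12 rows; each row is the pose to reach, as a shift and turn from the pose commanded when the call began; what a row does not reach only later rows make up. A row lasts 1/10 s, in which the tool goes at most 50 mm and 8.59 degrees, less where a joint would pass 70% of its speed; a pose out of reach is approached as far as the arm can. A call with a gripper value outside its range is refused whole. The fingers move at their own pace and stop on an object; "force" is the grip in N (left out, the last holds). Time passes only in rows, so rows that repeat a pose let the fingers close. It gives the time, the measured TCP pose, the force, the opening and the grip force at its end, in the units of the state.
- telemetry.read_state(): the state, without advancing time (a new reading comes with each control period).
- vision.snapshot(name): name is "scene" or "top" or "wrist"; returns a dict with "pixels" (384x512x3 uint8, red, green, blue), "range_z" (384x512 float32, mm along the optical axis (not along the pixel's ray), 0 where there is no reading), "K" (3x3 intrinsics, pixels), "T" (4x4, takes a point from camera to world coordinates). Camera axes: x right, y up, looking along -z (the intrinsics and any distortion apply to the point x, -y, -z); pixel columns grow to the right and rows downward; lengths in mm; the calibration is good to about 2 mm. A picture is of the moment at which its call begins.
- workorder.finish_job(): hands the job in; it is judged then, once.
Trained networks look in the newest picture that a camera, given by its name, has taken for a name from the list of things; names that differ only in an ending like _2 or _b are one class to them, and where a whole thing is asked for, a point or a joint stands for the part that bears it (a point fixed in the world has none). Each returns a list of dicts, best first, with "conf" (0 to 1); they miss things now and then, are a little off and sometimes report something else, mostly with a low value. They report only what shows in the picture. A call takes as long as a camera call.
- finder.spot_in(camera, label): "at" ([x, y, z] in mm, in world coordinates, good to about 4 mm: the middle of the surface that is visible of it).
- finder.tip_of(camera, label): "at" ([x, y, z] in mm, in world coordinates, good to about 4 mm: a listed point, or the origin of a listed thing).
The state is a dict: "time": time; "joint_pos": joint angles; "joint_vel": joint speeds; "effort": joint torques, N m; "tcp_pos": TCP position; "tool_rot": TCP orientation; "wrist_force": force on the tool from outside, world axes, zero at the start; "wrist_torque": the same for the moment, N m; "finger_gap": finger opening in mm; "grasp_force": force on a finger pad.
Only numpy, scipy, OpenCV 4.12 (cv2) and the standard library are available. Lean on these libraries where they do the work, as an engineer would, in place of code of your own. Each camera call takes 0.05 s, during which the arm holds its last target. There are 200 camera calls.

## Working session

There is one attempt and no reset: what is moved stays moved. The work goes in short steps, Python scripts to look and compute and a tool call to move; the robot and the scene stay as the last step left them, time stands still between calls to the robot, and variables do not carry over. Pictures are saved under pics/ and viewed, at most 10 in all, crops included, and the job is handed in when it is done.

Besides the shell and the picture viewer there is one more tool, called after "Emit:" as name(argument=value, ...) on one line, values as JSON. drive_tool: Moves the arm, as the interface text tells. Its arguments: {"type":"object","properties":{"plan":{"type":"array"},"force":{"type":"number"}},"required":["plan"]}

```bash
mkdir -p pics; cat > h.py <<'E'
import numpy as np, cv2
from cell import telemetry, vision, workorder, finder
def snap(n,f=None):
    s=vision.snapshot(n)
    if f: cv2.imwrite('pics/'+f,s['pixels'][:,:,::-1])
    return s
def cloud(s):
    K=s['K'];d=s['range_z'];v,u=np.mgrid[:d.shape[0],:d.shape[1]]
    p=np.stack([(u-K[0,2])/K[0,0]*d,-(v-K[1,2])/K[1,1]*d,-d],-1)
    w=p@s['T'][:3,:3].T+s['T'][:3,3]; w[d==0]=np.nan; return w
def tips(c,names):
    for n in names:
        r=finder.tip_of(c,n)
        print(c,n,[(np.round(x['at']),round(x['conf'],2)) for x in r[:2]])
E
python3 - <<'E'
from h import *
a=snap('scene','s1.png');b=snap('top','t1.png')
cv2.imwrite('pics/st.png',cv2.resize(np.hstack([a['pixels'],b['pixels']])[:,:,::-1],(800,300)))
for c in('scene','top'): tips(c,['mini_drawers','drawer_floor','drawer_front','glue_stick','glue_stick_middle','eraser','ink_bottle','binder_clip'])
s=telemetry.read_state();print(s['time'],s['tcp_pos'],s['tool_rot'])
E
```

```text
scene mini_drawers [(array([585., 205.,  -1.]), 0.9), (array([519., 354.,   2.]), 0.28)]
scene drawer_floor [(array([526., 211., 101.]), 0.6)]
scene drawer_front []
scene glue_stick [(array([484., 281., 100.]), 0.65), (array([527., 213., 105.]), 0.44)]
scene glue_stick_middle [(array([486., 288., 145.]), 0.56)]
scene eraser []
scene ink_bottle [(array([520., 352.,  -2.]), 0.8)]
scene binder_clip []
top mini_drawers [(array([587., 200.,  -2.]), 0.69)]
top drawer_floor [(array([520., 211.,  98.]), 0.97)]
top drawer_front [(array([446., 224., 140.]), 0.91)]
top glue_stick [(array([490., 286., 101.]), 0.41)]
top glue_stick_middle [(array([484., 285., 142.]), 0.52)]
top eraser [(array([467., 156., 101.]), 0.41)]
top ink_bottle [(array([520., 354.,   2.]), 0.69)]
top binder_clip [(array([499.,  51.,   0.]), 0.56)]
0.9 [191.12090791 595.10173608 231.35157208] [4.86135609e-01 3.10374524e+00 2.20838705e-04]
```

View pics/st.png

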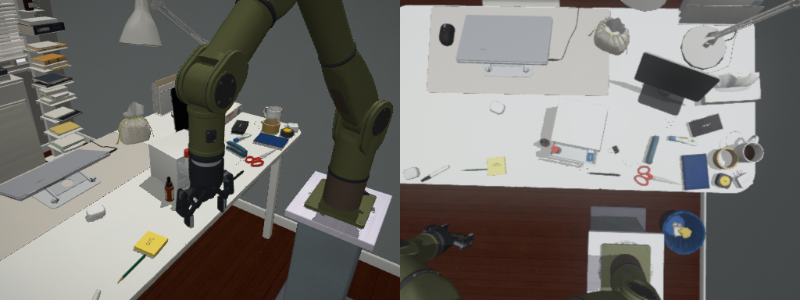

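The top view (right half) shows the unit at about (570,130), with the drawer open toward the robot. The glue stick (red cap) is at about (545,143) on the left (+y), and the eraser is at about (590,155) on the right.

```bash
python3 - <<'E'
from h import *
b=snap('top');w=cloud(b)
im=b['pixels'][140:250,150:300][:,:,::-1];cv2.imwrite('pics/tc.png',cv2.resize(im,(750,550),interpolation=cv2.INTER_CUBIC))
x,y,z=w[...,0],w[...,1],w[...,2]
R=(abs(x-560)<180)&(abs(y-205)<200)
m=R&(abs(z-150)<5)&(x>490)
r=cv2.minAreaRect(w[m][:,:2].astype(np.float32));print('panel',r,m.sum(),np.nanmedian(z[m]))
print('front', [np.round(p) for p in w[R&(abs(z-143)<6)&(x<475)]][::4])
m=R&(z>175)&(z<205)&(x<520);print('cap',w[m].mean(0),np.ptp(w[m],axis=0),m.sum())
p=b['pixels'].astype(int);m=R&(p[...,2]>p[...,0]+40)&(x<520)&(z>90);print('blue',w[m].mean(0),w[m].min(0),w[m].max(0),m.sum())
E
```

```text
panel ((587.7658081054688, 199.93890380859375), (190.08013916015625, 169.8097686767578), 80.34323120117188) 3516 149.18539797641756
front [array([459., 311., 145.]), array([460., 299., 142.]), array([457., 287., 141.]), array([454., 278., 141.]), array([452., 269., 140.]), array([452., 257., 143.]), array([449., 247., 145.]), array([446., 238., 145.]), array([447., 227., 144.]), array([444., 220., 145.]), array([444., 209., 144.]), array([441., 199., 146.]), array([439., 190., 146.]), array([436., 179., 139.]), array([436., 167., 144.]), array([434., 155., 140.]), array([431., 143., 145.])]
cap [486.1414986  283.70953545 188.8187242 ] [23.18902007 23.19205582 18.21012173] 66
blue [462.32837619 155.67604749 112.81363957] [446.24184217 144.88010905 109.50226518] [477.16758818 166.3879778  117.18947787] 75
```

View pics/tc.png

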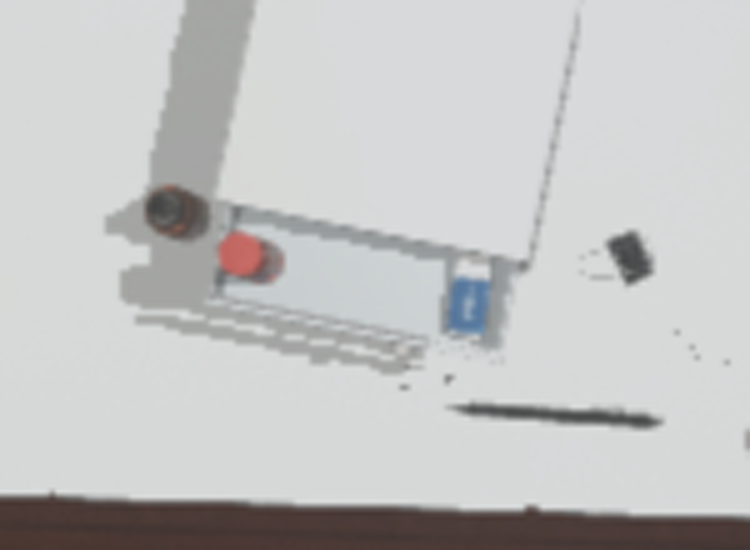

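Emit:
drive_tool(plan=[[1,38,-33,0,0.07],[1,76,-66,0,0.14],[1,114,-99,0,0.14],[1,152,-132,0,0.14],[1,190,-165,0,0.14],[1,228,-198,0,0.14],[1,265,-231,0,0.14],[1,303,-265,0,0.14],[1,303,-265,0,0.14],[1,303,-265,0,0.14]], force=20)

```text
time: 1.95
tcp_pos: [495.6, 328.2, 231.2]
tool_rot: [0.275, 3.129, -0.001]
wrist_force: [-1.1, 0.1, 0.2]
finger_gap: -0.4
grasp_force: 0.0
```

Emit:
drive_tool(plan=[[1,-1,1,-30,0],[1,-1,1,-57,0],[1,-1,1,-57,0]])

```text
time: 2.25
tcp_pos: [489.4, 331.3, 171.4]
tool_rot: [-0.262, -3.124, 0.006]
wrist_force: [-0.4, 0.0, 0.4]
finger_gap: 0.0
grasp_force: 0.0
```

```bash
python3 - <<'E'
from h import *
a=snap('wrist');b=snap('scene');t=snap('top')
f=lambda im:im[:,:,::-1]
s=b['pixels'][150:290,200:387]
cv2.imwrite('pics/w2.png',np.hstack([cv2.resize(f(a['pixels']),(400,300)),cv2.resize(f(s),(400,300))]))
w=cloud(t);x,y,z=w[...,0],w[...,1],w[...,2]
m=(z>177)&(z<205)&(abs(x-486)<18)&(abs(y-284)<18);print(w[m].mean(0),m.sum())
print(telemetry.read_state()['tcp_pos'])
E
```

```text
[484.46777315 277.99567996 187.99009039] 33
[492.8075249  332.77245942 175.44908118]
```

View pics/w2.png

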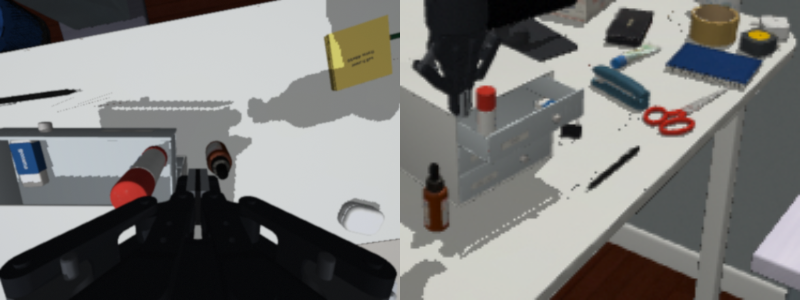

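The closed fingers stand beside the cap on the +y side, in line with it and clear of the bottle. Now I'll push slowly along the unit's -y.

Emit:
drive_tool(plan=[[1,-2,-10,0,0],[1,-3,-18,0,0],[1,-4,-23,0,0],[1,-5,-27,0,0],[1,-5,-31,0,0],[1,-6,-35,0,0],[1,-7,-39,0,0],[1,-7,-42,0,0],[1,-7,-42,0,0]])

```text
time: 3.3
tcp_pos: [486.2, 288.4, 174.2]
tool_rot: [-0.269, -3.13, 0.001]
wrist_force: [-0.4, 0.1, 0.8]
finger_gap: 0.3
grasp_force: 0.0
```

```bash
python3 - <<'E'
from h import *
a=snap('wrist');b=snap('scene')
f=lambda im:im[:,:,::-1]
s=b['pixels'][150:290,200:387]
cv2.imwrite('pics/w3.png',np.hstack([cv2.resize(f(a['pixels']),(400,300)),cv2.resize(f(s),(400,300))]))
print(telemetry.read_state()['tcp_pos'],telemetry.read_state()['wrist_force'])
E
```

```text
[486.17001477 289.22603694 174.32100451] [ 0.07219763  0.26841497 -0.19740832]
```

View pics/w3.png

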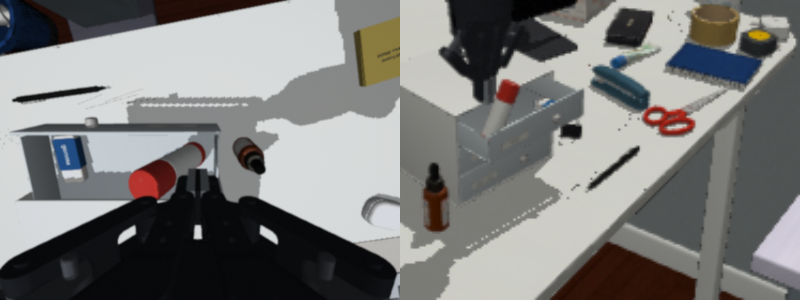

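The stick leans the right way, toward the eraser side and parallel to the front. I'll continue.

Emit:
drive_tool(plan=[[1,-1,-4,0,0],[1,-1,-8,0,0],[1,-2,-12,0,0],[1,-2,-14,0,0],[1,-2,-14,0,0],[1,-2,-14,0,0],[1,-2,-14,0,0],[1,-2,-14,0,0]])

```text
time: 4.2
tcp_pos: [484.1, 275.3, 174.3]
tool_rot: [-0.267, -3.13, -0.0]
wrist_force: [-0.5, 0.6, -0.6]
finger_gap: 0.0
grasp_force: 0.0
```

```bash
python3 - <<'E'
from h import *
a=snap('wrist');b=snap('scene')
f=lambda im:im[:,:,::-1]
s=b['pixels'][150:290,200:387]
cv2.imwrite('pics/w4.png',np.hstack([cv2.resize(f(a['pixels']),(400,300)),cv2.resize(f(s),(400,300))]))
tips('wrist',['glue_stick','glue_stick_middle','eraser','drawer_floor','drawer_front'])
print(telemetry.read_state()['tcp_pos'],telemetry.read_state()['wrist_force'])
E
```

```text
wrist glue_stick [(array([483., 271., 113.]), 0.58), (array([524., 208.,  99.]), 0.38)]
wrist glue_stick_middle [(array([477., 228., 114.]), 0.66)]
wrist eraser [(array([480., 272., 109.]), 0.68), (array([469., 156., 101.]), 0.59)]
wrist drawer_floor [(array([525., 209., 101.]), 0.76)]
wrist drawer_front [(array([445., 221., 146.]), 0.82)]
[484.12150684 275.13115259 174.32746499] [-0.23027335 -0.36433704 -0.52954622]
```

View pics/w4.png

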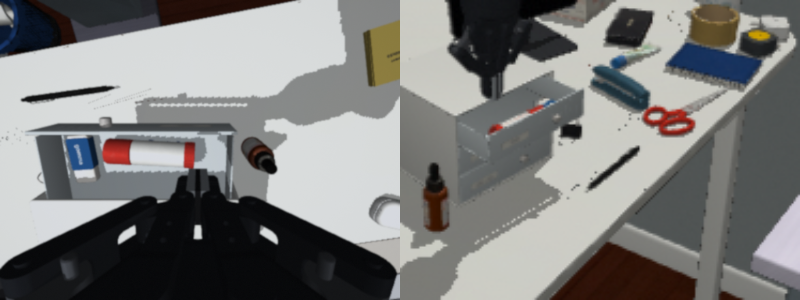

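The stick lies flat beside the eraser with a gap between them. Its middle is at drawer-local (-46, 9), 13 mm above the floor. Next I'll go to the front of the drawer.

Emit:
drive_tool(plan=[[1,-24,-13,6,0.02],[1,-50,-28,6,0.02],[1,-72,-40,6,0.02],[1,-72,-40,0,0.02],[1,-72,-40,-30,0.02],[1,-72,-40,-54,0.02],[1,-72,-40,-54,0.02],[1,-72,-40,-54,0.02]])

```text
time: 5.35
tcp_pos: [412.5, 235.4, 120.3]
tool_rot: [-0.236, -3.133, 0.0]
wrist_force: [-0.8, 0.0, 0.7]
finger_gap: 0.1
grasp_force: 0.0
```

```bash
python3 - <<'E'
from h import *
a=snap('wrist');b=snap('scene')
f=lambda im:im[:,:,::-1]
s=b['pixels'][150:290,200:387]
cv2.imwrite('pics/w5.png',np.hstack([cv2.resize(f(a['pixels']),(400,300)),cv2.resize(f(s),(400,300))]))
print(telemetry.read_state()['tcp_pos'],telemetry.read_state()['wrist_force'])
E
```

```text
[412.95671804 235.71266024 121.19292396] [-0.16863902 -0.8253792  -0.14352423]
```

View pics/w5.png

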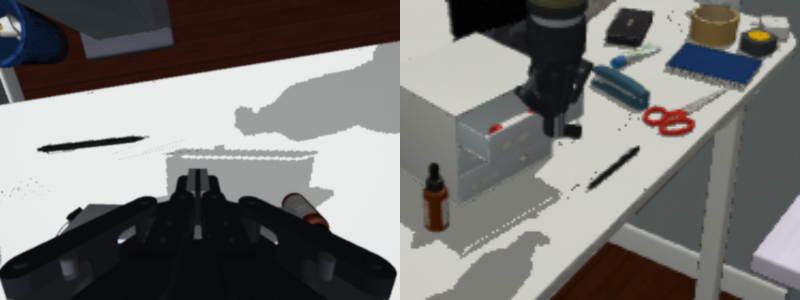

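Emit:
drive_tool(plan=[[1,8,-1,0,0],[1,14,-2,0,0],[1,18,-3,0,0],[1,21,-4,0,0],[1,24,-4,0,0],[1,28,-5,0,0],[1,32,-6,0,0],[1,36,-6,0,0],[1,40,-7,0,0],[1,44,-8,0,0],[1,48,-8,0,0],[1,52,-9,0,0]])

```text
time: 6.65
tcp_pos: [464.4, 226.2, 120.3]
tool_rot: [-0.236, -3.133, -0.0]
wrist_force: [-1.1, 0.9, 0.5]
finger_gap: -0.2
grasp_force: 0.2
```

Emit:
drive_tool(plan=[[1,4,-1,0,0],[1,8,-1,0,0],[1,12,-2,0,0],[1,16,-3,0,0],[1,19,-3,0,0],[1,22,-4,0,0],[1,24,-4,0,0],[1,25,-4,0,0],[1,25,-4,0,0]])

```text
time: 7.55
tcp_pos: [489.3, 222.1, 120.3]
tool_rot: [0.237, 3.132, 0.0]
wrist_force: [0.6, -0.2, -0.1]
finger_gap: 0.0
grasp_force: 0.0
```

```bash
python3 - <<'E'
from h import *
a=snap('wrist');b=snap('scene');t=snap('top')
f=lambda im:im[:,:,::-1]
s=b['pixels'][150:290,200:387]
cv2.imwrite('pics/w6.png',np.hstack([cv2.resize(f(t['pixels'][140:250,150:300]),(400,300)),cv2.resize(f(s),(400,300))]))
tips('scene',['drawer_front']);tips('top',['drawer_front'])
s=telemetry.read_state();print(s['tcp_pos'],s['wrist_force'])
E
```

```text
scene drawer_front [(array([500., 213., 144.]), 0.6), (array([500.,  52.,   2.]), 0.27)]
top drawer_front []
[489.10008321 222.15616286 120.36008592] [ 0.19467897 -0.38812755 -0.30876232]
```

View pics/w6.png

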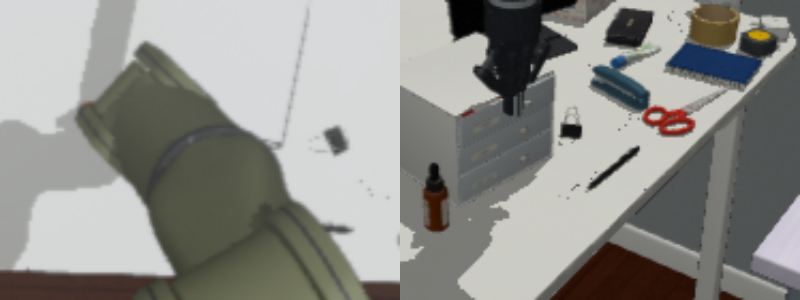

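```bash
python3 - <<'E'
from h import *
b=snap('scene')
s=b['pixels'][175:235,215:295][:,:,::-1]
cv2.imwrite('pics/w7.png',cv2.resize(s,(800,600),interpolation=cv2.INTER_CUBIC))
w=cloud(b);p=b['pixels'].astype(int)
m=np.zeros(p.shape[:2],bool);m[175:235,215:270]=1
m&=(p[...,0]>p[...,1]+50)
print(np.round(w[m][::2]))
E
```

```text
[[537. 260. 127.]
 [541. 265. 124.]]
```

View pics/w7.png

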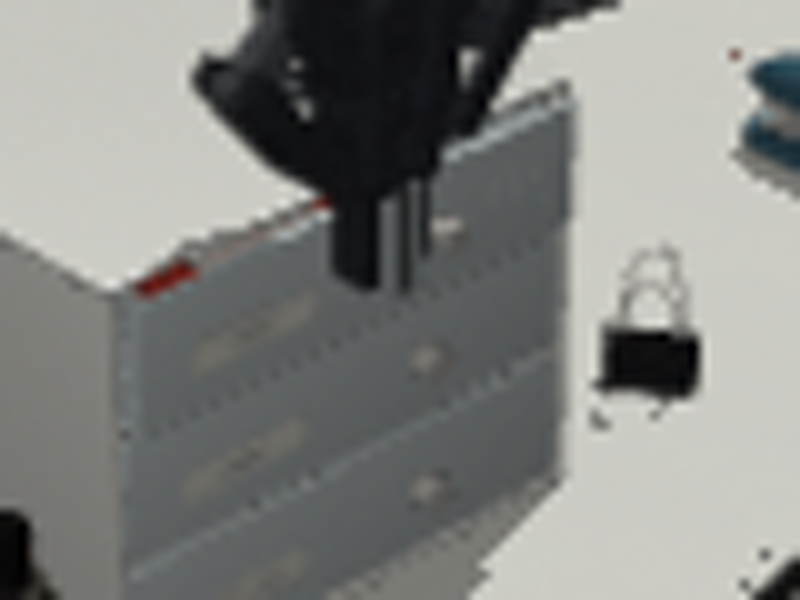

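The drawer is nearly shut. Through the crack both red ends show at the same low height (z about 125), so the stick is lying flat. I'll finish the push.

Emit:
drive_tool(plan=[[1,2,0,0,0],[1,3,-1,0,0],[1,4,-1,0,0],[1,5,-1,0,0],[1,6,-1,0,0],[1,6,-1,0,0]])

```text
time: 8.45
tcp_pos: [494.4, 220.9, 120.2]
tool_rot: [-0.236, -3.131, 0.001]
wrist_force: [-1.7, -0.8, 1.4]
finger_gap: 0.3
grasp_force: 1.2
```

Emit:
drive_tool(plan=[[1,1,0,0,0],[1,2,0,0,0],[1,3,0,0,0],[1,3,0,0,0]])

```text
time: 8.85
tcp_pos: [494.4, 220.8, 120.1]
tool_rot: [-0.234, -3.127, 0.004]
wrist_force: [-9.1, -0.8, 6.8]
finger_gap: 0.1
grasp_force: 4.6
```

The TCP has stopped and the force has risen to 9 N, so the drawer is at its stop. I'll back off and check.

Emit:
drive_tool(plan=[[1,-5,1,0,0],[1,-20,3,0,0],[1,-40,7,0,0],[1,-60,10,0,0],[1,-60,10,40,0],[1,-60,10,80,0],[1,-60,50,110,0],[1,-60,100,110,0],[1,-60,150,110,0],[1,-60,200,110,0],[1,-60,200,110,0]])

```text
time: 9.95
tcp_pos: [435.8, 431.0, 230.9]
tool_rot: [0.223, 3.134, 0.017]
wrist_force: [-1.2, -0.5, -0.4]
finger_gap: -0.2
grasp_force: 0.0
```

```bash
python3 - <<'E'
from h import *
b=snap('scene');t=snap('top')
f=lambda im:im[:,:,::-1]
cv2.imwrite('pics/w8.png',np.hstack([cv2.resize(f(t['pixels'][140:250,150:300]),(400,300)),cv2.resize(f(b['pixels'][160:250,200:320]),(400,300))]))
tips('scene',['drawer_front']);tips('top',['drawer_front'])
E
```

```text
scene drawer_front [(array([507., 215., 141.]), 0.74)]
top drawer_front []
```

View pics/w8.png

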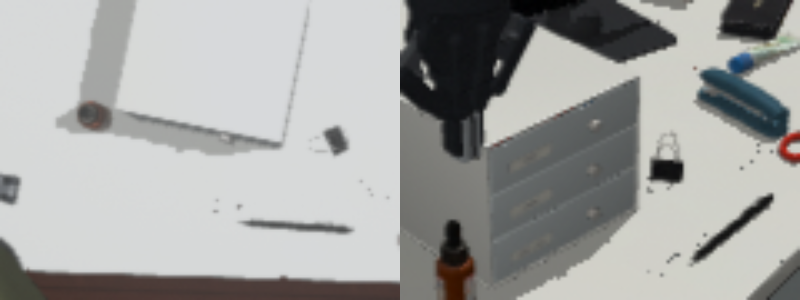

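The drawer front looks flush with the two below it, and the bottle, clip and pen are in place. I'll check flushness in depth.

```bash
python3 - <<'E'
from h import *
w=cloud(snap('scene')).reshape(-1,3);w=w[~np.isnan(w[:,0])]
d=w[:,:2]-[583.8,200.6];c,s=.986,-.168
x=d@[c,s];y=d@[-s,c];z=w[:,2]
for lo,hi in((10,48),(57,92),(105,140)):
    m=(z>lo)&(z<hi)&(abs(y)<75)&(abs(x+81)<15);print(lo,np.median(x[m]),m.sum())
E
```

```text
10 -78.56151965892258 369
57 -78.45402296508477 343
105 -79.45147961131072 364
```

The top panel is flush with the lower drawers to within 1 mm.

```bash
python3 -c "
from cell import workorder;print(workorder.finish_job())"
```

```text
the job is handed in; nothing more can be done
None
```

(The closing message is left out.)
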